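# Close and hand-tighten the bridge clamp of a bench pressure vessel

## Task

The lid is already on the pressure vessel: swing the clamp bar across it until the bar is fully home in its catch, then wind the screw down with the four-spoke handle (clockwise from above), pushing it round spoke by spoke, until its foot clamps the lid. Nip it up hand-tight by feel, with a push of about 10 N near the end of a spoke; twice that crushes the gasket. Leave the bar home, the lid in its place and the glassware, jars and spanner around the vessel where they stand.

Things in the scene. Friction and masses are not known exactly. Their poses are not given: they have to be found in the camera images.
- vessel: fixed steel pressure vessel on a grey base plate 250 x 370 mm. Origin: on the bench under the vessel's axis; x to the back, y to the left, z up. Flange 190 mm wide, top at 174. Bar pivot column at y -125; catch at y +125 (17 mm to each side), open to -x, top at 260. Gauge, 80 mm wide, on a pipe at x 40, y -168, top at 385 mm: keep the gripper clear of it
- bar: dark steel clamp bar, 30 mm wide, top at 246 mm, swinging level on the right-hand column. Origin: on the pivot axis at bench height; y points along the bar to its free end, z up. Closed: its axes line up with the vessel's, against a hard stop in the catch. It starts 0.25 to 0.45 rad open (counter-clockwise, free end towards -x). A hinge friction of 0.5 N m keeps it where it is left
- bar_handle (a point): centre of the upright black grip on the bar's free end: a post 22 mm wide and 36 mm tall (258 to 294 mm above the bench), 305 mm from the pivot axis along the bar's y. About 2 N moves it
- capstan: four-spoke star handle and its screw in one piece, carried by the bar; over the lid's centre once the bar is home. Origin: on the upright screw axis at the spokes' mid-height; x and y each point along a spoke, z up. Hub 44 mm wide; spokes level, 12 mm thick, black ball knobs 25 mm wide, centred 106 mm out. 25 mm clear below the spokes. Clockwise it sinks 8 mm a turn; thread friction 0.3 N m, stays where left
- lid: loose flat steel lid, 186 mm wide, 12 mm thick, 2.4 kg, lying on the gasket. Origin: centre of its underside. A boss 50 mm wide at its centre, its top 24 mm above the origin, takes the flat foot of the screw, 38 mm wide. The gap under the foot is not told: 4 to 6.5 rad of winding. From contact on the turning resistance climbs steeply, about 0.4 N m each 0.1 rad; 1 N m in all is right, 2 N m too much
- jar_a: bystander: amber sample jar, 58 mm wide, 75 mm tall, in front of the vessel; origin at its foot
- jar_b: bystander: the same jar again, left of the first; origin at its foot
- spanner: bystander: steel spanner, 170 mm long, lying in front of the vessel
- reagent_a: bystander: glass bottle, 74 mm wide, 155 mm tall, left of the vessel; origin at its foot
- beaker: bystander: glass beaker, 72 mm wide, 95 mm tall, right of the vessel; origin at its foot
- flask: bystander: volumetric flask, 82 mm wide, 185 mm tall, right of the vessel; origin at its foot
Mind the look-alikes: they are no part of the job. Several things have the shape of the lid; the one meant has the colours described above.

How it is judged:
By the outcome, as a careful person would: the job done as asked, in the order asked, and still so for the second after the job is handed in, with the robot touching nothing.
It also fails if it takes over 67 s, if anything falls off the work surface, if the arm or the gripper's body presses on something with over 40 N, if the wrist force passes 120 N, or if a joint passes its speed limit or range.

## Robot

A 6-joint arm with a two-finger parallel gripper is mounted at the origin on the work surface. World frame = base frame: x ahead of the robot, y to its left, z up, the work surface at z = 0. Lengths are in m, angles in rad, forces in N, time in s.
With the tool pointing down it reaches from about 0.25 to 0.725 m from the base axis. Payload 4 kg.
Tool frame: the origin (TCP) lies midway between the tips of the shut fingers; the grasp point (between the pads) lies 19 mm behind it; z points along the fingers, x is the direction in which the jaws open and shut, and the axes are right-handed (so a half turn about z gives the same grasp; the last joint's range is limited). The gripper opens to 85 mm and grips with 20 to 120 N. Pads are 22 mm wide; open, the fingers measure 114 mm over their backs; the gripper's body (76 mm by 85 mm) begins 54 mm behind the grasp point. The pads swing forward as they close: fully open they stand 13 mm farther back than shut.
Start: joints at [1.143, 0.241, 0.005, 1.335, 0, 1.571], TCP at [0.207, 0.455, 0.231] pointing down, gripper open.
Joint ranges: [-2.72, 2.72], [-1.05, 1.87], [-1.09, 1.28], [-1.99, 2.15], [-1.42, 1.44], [-3.14, 3.14]. Speed limits (rad/s): [2.79, 2.79, 3.14, 3.14, 3.14, 3.14].

## Interface

Orientations are given as a unit quaternion [x, y, z, w].
In Python, from workcell import bot gives the robot as it stands.
- The arm moves only by the tool drive_tool, never from a script. Its argument "rows" is text: rows parted by semicolons, each of 5 numbers parted by spaces: the finger opening in mm, from 0 to 85.4, then the shift along the tool's x, y, z in mm, then the turn about the tool's z in rad. A call has 1 to 12 rows; each row shifts and turns the commanded pose from where the row before left it, along the tool's axes as they then stand; what a row does not reach is not made up. A row lasts 1/10 s, in which the tool goes at most 50 mm and 8.59 degrees, less where a joint would pass 70% of its speed; a pose out of reach is approached as far as the arm can. A call is refused whole if a number of a shift passes 50 or a number of a turn 0.15, either way. A call with a gripper value outside its range is refused whole. The fingers move at their own pace and stop on an object; the grip force is fixed at half the most. Time passes only in rows, so rows that do not move let the fingers close. It gives the time, the measured TCP pose, the force and the opening at its end, in the units of the state.
- bot.get_obs(): the state, without advancing time (a new reading comes with each control period).
- bot.camera(name): name is "side" or "top" or "wrist"; returns a dict with "image" (400x640x3 uint8, red, green, blue), "vertical_fov" (degrees; the focal length in pixels is half the picture's height over the tangent of half this angle, whatever the lens; pixels are square), "cx", "cy" (the principal point, pixels), "R" (3x3) and "t" (3): a world point X has camera coordinates R X + t; the wrist camera has in their place "tool_from_camera" (4x4, takes a point from camera to tool coordinates, whose origin is the TCP and whose axes are the tool frame's). Camera axes: x right, y down, z forward; pixel columns grow to the right and rows downward; lengths in m; the calibration is good to about 2 mm. The wrist camera is an equidistant fisheye: a pixel r from the principal point sees the ray r / f radians off the axis. A picture is of the moment at which its call begins: read the wrist's pose just before it. There is no depth.
- bot.job_done(): hands the job in, once; it reports no verdict.
The state is a dict: "clock": time; "joint_pos": joint angles; "joint_vel": joint speeds; "tau": joint torques, N m; "eef_pos": TCP position; "tool_rot": TCP orientation; "ft_force": force on the tool from outside, world axes, zero at the start; "ft_torque": the same for the moment, N m; "grip_width": finger opening in m.
Only numpy, scipy, OpenCV 4.12 (cv2) and the standard library are available. Lean on these libraries where they do the work, as an engineer would, in place of code of your own. Each camera call takes 0.05 s, during which the arm holds its last target. There are 200 camera calls.

## Working session

There is one attempt and no reset: what is moved stays moved. The work goes in short steps, Python scripts to look and compute and a tool call to move; the robot and the scene stay as the last step left them, time stands still between calls to the robot, and variables do not carry over. Pictures are saved under pics/ and viewed, about 8 in all and at most 12, crops included, and the job is handed in when it is done.

Besides the shell and the picture viewer there is one more tool, called after "Emit:" as a command line: name --argument value ..., lists and objects as JSON in quotes. drive_tool: Moves the arm, as the interface text tells. Its arguments: {"type":"object","properties":{"rows":{"type":"string"}},"required":["rows"]}

```bash
mkdir -p pics; ls
python3 - <<'E'
from workcell import bot
import cv2,json,numpy as np
o=bot.get_obs();print(o)
for n in("top","side"):
    c=bot.camera(n);im=c.pop("image");cv2.imwrite(f"pics/{n}0.png",im[:,:,::-1])
    print(n,c);json.dump({k:np.array(v).tolist() for k,v in c.items()},open(f"{n}.json","w"))
E
```

```text
pics
{'clock': 0.0, 'joint_pos': array([1.14300460e+00, 2.41403229e-01, 3.73997170e-03, 1.33519904e+00,
       5.39692717e-06, 1.57080377e+00]), 'joint_vel': array([-0.00197654,  0.0009132 ,  0.00032498, -0.00097479,  0.00284022,
       -0.00047398]), 'tau': array([-8.75252954e-04, -3.72318363e+01,  2.52409279e+01,  1.69550499e-02,
       -1.14221889e-04, -3.83684807e-06]), 'eef_pos': array([0.2071708 , 0.45437473, 0.23042383]), 'tool_rot': array([ 8.41090902e-01,  5.40892807e-01, -8.70292137e-04,  5.56472538e-04]), 'ft_force': array([-0.43998349, -0.04721986, -0.73549833]), 'ft_torque': array([-0.00835837,  0.02274447, -0.02221076]), 'grip_width': 0.0852803538714877}
top {'vertical_fov': 46.101741742145386, 'cx': 326.0353675219151, 'cy': 215.31415816602464, 'R': array([[ 2.19791455e-02, -9.99750753e-01,  3.91779423e-03],
       [-9.80600106e-01, -2.23212825e-02, -1.94743914e-01],
       [ 1.94782825e-01,  4.38515388e-04, -9.80846297e-01]]), 't': array([0.0047031 , 0.50358624, 1.38813285])}
side {'vertical_fov': 56.522255351086486, 'cx': 315.5112653376155, 'cy': 197.81850780186718, 'R': array([[ 0.95305273, -0.30277948,  0.00388335],
       [-0.20021413, -0.63972742, -0.7420668 ],
       [ 0.22716689,  0.70645128, -0.6703147 ]]), 't': array([-0.45733059,  0.24137119,  1.05846257])}
```

View pics/top0.png

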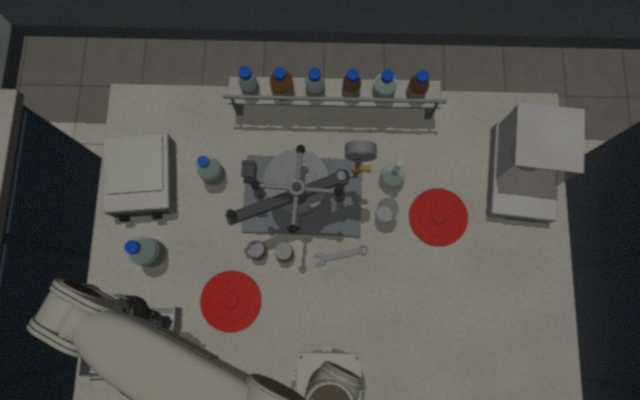

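View pics/side0.png

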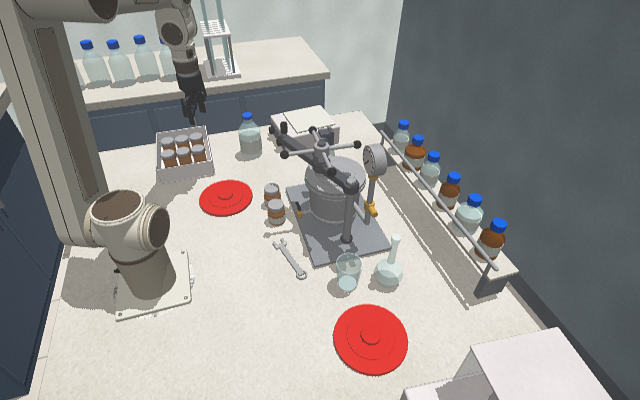

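Run:
```python
import cv2
a=cv2.imread("pics/top0.png")[125:275,185:415];a=cv2.resize(a,None,fx=3.4,fy=3.4,interpolation=cv2.INTER_CUBIC);a=cv2.convertScaleAbs(a,alpha=1.8)
cv2.imwrite("pics/topc.png",a)
a=cv2.imread("pics/side0.png")[100:280,250:410];a=cv2.resize(a,None,fx=3.3,fy=3.3,interpolation=cv2.INTER_CUBIC)
cv2.imwrite("pics/sidec.png",a)
```

```text
(no output)
```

View pics/topc.png

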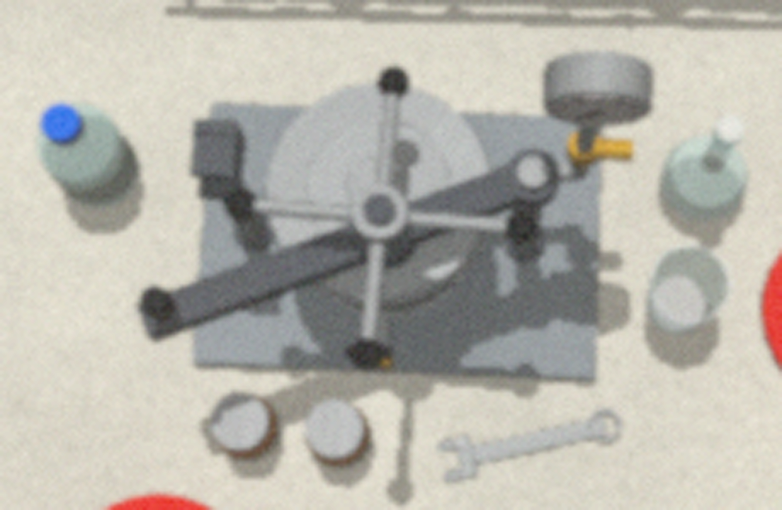

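View pics/sidec.png

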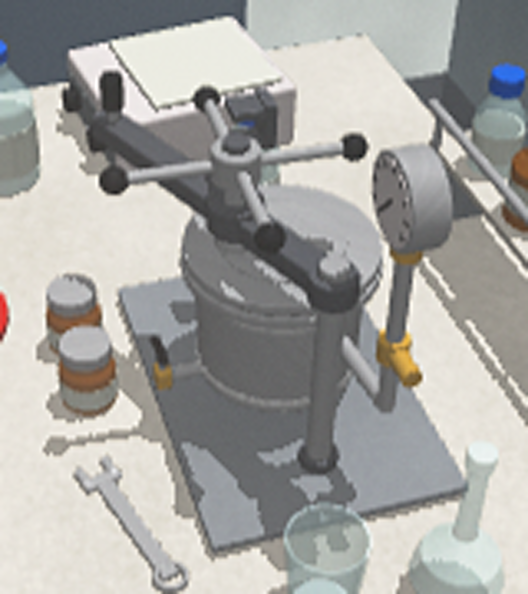

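```bash
cat > h.py <<'E'
import json,numpy as np
C={n:{k:np.array(v) for k,v in json.load(open(f"{n}.json")).items()} for n in("top","side")}
def ray(n,p):
    c=C[n];f=200/np.tan(np.radians(c["vertical_fov"])/2)
    d=c["R"].T@np.array([(p[0]-c["cx"])/f,(p[1]-c["cy"])/f,1]);return -c["R"].T@c["t"],d/np.linalg.norm(d)
def plane(n,p,z):
    o,d=ray(n,p);return o+d*(z-o[2])/d[2]
def tri(a,b):
    o1,d1=ray("top",a);o2,d2=ray("side",b)
    s=np.linalg.lstsq(np.c_[d1,-d2],o2-o1,rcond=None)[0];P,Q=o1+s[0]*d1,o2+s[1]*d2
    return (P+Q)/2,np.linalg.norm(P-Q)
T=lambda u,v:(185+u/3.4,125+v/3.4)
S=lambda u,v:(250+u/3.3,100+v/3.3)
E
python3 - <<'E'
from h import *
np.set_printoptions(precision=4,suppress=True)
for n,a,b in[("A",(393,80),(353,147)),("B",(238,203),(207,98)),("C",(523,228),(268,237)),("D",(368,353),(114,180)),("hub",(380,208),(236,142)),("handletop",(157,300),(112,76)),("pivtop",(534,168),(335,265))]:
    print(n,*tri(T(*a),S(*b)))
for z in(.27,.28,.29): print(z,[plane("top",T(*p),z)[:2] for p in((393,80),(238,203),(523,228),(368,353))])
print("handle z.294",plane("top",T(157,300),.294),"piv .25",plane("top",T(534,170),.255))
cs=[plane("top",T(*p),.01)[:2] for p in((212,102),(605,118),(595,380),(194,366))];print("plate",cs,np.mean(cs,0))
print("side plate",[plane("side",S(*p),.01)[:2] for p in((120,290),(468,488),(215,555))])
print("jars",plane("top",T(245,422),.075),plane("top",T(337,428),.075),"gauge",plane("top",T(598,90),.385))
E
```

```text
A [0.6321 0.0865 0.2871] 0.0013952152753348537
B [0.5329 0.2005 0.287 ] 0.0011143778313821083
C [ 0.5168 -0.0155  0.2906] 0.00022649513818996303
D [0.4195 0.0978 0.2889] 0.0007080197121728004
hub [0.525  0.0913 0.3101] 0.0002446243352591469
handletop [0.4565 0.2561 0.2917] 0.002668129380844636
pivtop [ 0.5736 -0.0241  0.2551] 0.0015590912080950868
0.27 [array([0.6387, 0.0874]), array([0.5369, 0.2032]), array([ 0.5221, -0.0161]), array([0.4223, 0.0992])]
0.28 [array([0.6353, 0.0868]), array([0.5342, 0.2016]), array([ 0.5196, -0.0158]), array([0.4207, 0.0985])]
0.29 [array([0.6318, 0.0862]), array([0.5316, 0.2   ]), array([ 0.5171, -0.0156]), array([0.419 , 0.0978])]
handle z.294 [0.4547 0.2558 0.294 ] piv .25 [ 0.5728 -0.0243  0.255 ]
plate [array([0.7037, 0.274 ]), array([ 0.6965, -0.0989]), array([ 0.4455, -0.0914]), array([0.4501, 0.2767])] [0.5739 0.0901]
side plate [array([0.4573, 0.2791]), array([ 0.6965, -0.093 ]), array([ 0.4483, -0.0957])]
jars [0.3917 0.2178 0.075 ] [0.3882 0.1376 0.075 ] gauge [ 0.5946 -0.0642  0.385 ]
```

Emit:
drive_tool --rows "0 -16 40 -5 0; 0 -16 40 -5 0; 0 -16 40 -5 0; 0 -16 40 -5 0; 0 -16 40 -5 0; 0 -16 40 -5 0; 0 -15 38 -5 0; 0 0 0 0 -0.14; 0 0 0 0 -0.14; 0 0 0 0 -0.14; 0 0 0 0 -0.14; 0 0 0 0 -0.14"

```text
clock: 1.3
eef_pos: [0.4141, 0.2383, 0.2658]
tool_rot: [0.602, 0.798, -0.001, -0.0]
ft_force: [-0.9, 0.6, 0.3]
grip_width: -0.0002
```

```bash
cat > s.py <<'E'
from workcell import bot
import numpy as np
from scipy.spatial.transform import Rotation as R
np.set_printoptions(precision=4,suppress=True)
o=bot.get_obs();M=R.from_quat(o["tool_rot"]).as_matrix();p=o["eef_pos"]
print("t",round(o["clock"],2),"p",p,"psi",np.arctan2(M[1,0],M[0,0]).round(3),"j",o["joint_pos"],"F",o["ft_force"],"Ftool",M.T@o["ft_force"])
E
python3 s.py
```

```text
t 1.3 p [0.4141 0.2383 0.2658] psi 1.848 j [0.5222 0.1849 0.0237 1.4109 0.     0.2446] F [-0.886   0.5925  0.3433] Ftool [ 0.8125 -0.6901 -0.3427]
```

Emit:
drive_tool --rows "0 0 0 0 -0.12; 0 0 12 0 0; 0 0 11 0 0; 0 0 10 0 0.03; 0 0 10 0 0.033; 0 0 10 0 0.033; 0 0 10 0 0.033; 0 0 10 0 0.033; 0 0 10 0 0.033; 0 0 10 0 0.033; 0 0 10 0 0.033; 0 0 10 0 0.033"

```text
clock: 2.5
eef_pos: [0.523, 0.2708, 0.2663]
tool_rot: [0.673, 0.74, -0.0, 0.0]
ft_force: [-2.6, 1.1, -0.3]
grip_width: 0.0002
```

```bash
python3 s.py
```

```text
t 2.5 p [0.523  0.2708 0.2663] psi 1.666 j [ 0.4777  0.4132  0.3383  1.4959 -0.0001  0.3824] F [-2.5541  1.0682 -0.2721] Ftool [ 1.3065 -2.4409  0.2718]
```

Emit:
drive_tool --rows "0 0 9 0 0.03; 0 0 8 0 0.03; 0 0 7 0 0.025; 0 0 4 0 0.015; 0 0 3 0 0.01"

```text
clock: 3.0
eef_pos: [0.5535, 0.2724, 0.2662]
tool_rot: [0.712, 0.703, -0.0, 0.0]
ft_force: [-1.8, -0.5, -0.3]
grip_width: -0.0001
```

Emit:
drive_tool --rows "0 0 3 0 0; 0 0 2 0 0"

```text
clock: 3.2
eef_pos: [0.558, 0.2724, 0.2663]
tool_rot: [0.711, 0.703, -0.0, -0.0]
ft_force: [-5.1, 0.5, 0.8]
grip_width: -0.0001
```

Emit:
drive_tool --rows "0 0 2 0 0; 0 0 0 0 0"

```text
clock: 3.4
eef_pos: [0.5581, 0.2723, 0.2662]
tool_rot: [0.711, 0.703, -0.002, -0.001]
ft_force: [-6.5, -0.2, 1.3]
grip_width: -0.0002
```

Emit:
drive_tool --rows "0 0 2 0 0; 0 0 2 0 0; 0 0 0 0 0"

```text
clock: 3.7
eef_pos: [0.5583, 0.2723, 0.2662]
tool_rot: [0.71, 0.704, -0.004, -0.004]
ft_force: [-17.0, -1.0, 4.1]
grip_width: -0.0003
```

Emit:
drive_tool --rows "0 0 -20 0 0; 0 0 -40 0 0; 0 0 -40 -30 0; 0 0 -40 -40 0; 0 30 -20 -20 0; 0 0 0 0 0; 0 0 0 0 0"

```text
clock: 4.4
eef_pos: [0.4094, 0.3048, 0.3525]
tool_rot: [0.711, 0.704, 0.001, 0.001]
ft_force: [-0.5, -0.5, -0.2]
grip_width: -0.0004
```

```bash
python3 s.py
python3 - <<'E'
from workcell import bot
import cv2,numpy as np
a=bot.camera("top")["image"][125:275,185:415,::-1];a=cv2.resize(a,None,fx=3.4,fy=3.4,interpolation=cv2.INTER_CUBIC);a=cv2.convertScaleAbs(a,alpha=1.8)
b=bot.camera("side")["image"][100:250,250:410,::-1];cv2.imwrite("pics/s1.png",cv2.resize(b,None,fx=3.3,fy=3.3,interpolation=cv2.INTER_CUBIC))
cv2.imwrite("pics/t1.png",a)
E
```

```text
t 4.4 p [0.4094 0.3048 0.3525] psi 1.561 j [ 0.6404  0.2448  0.3219  1.6448 -0.0009  0.6506] F [-0.4725 -0.5372 -0.1781] Ftool [-0.5422 -0.4676  0.1761]
```

View pics/t1.png

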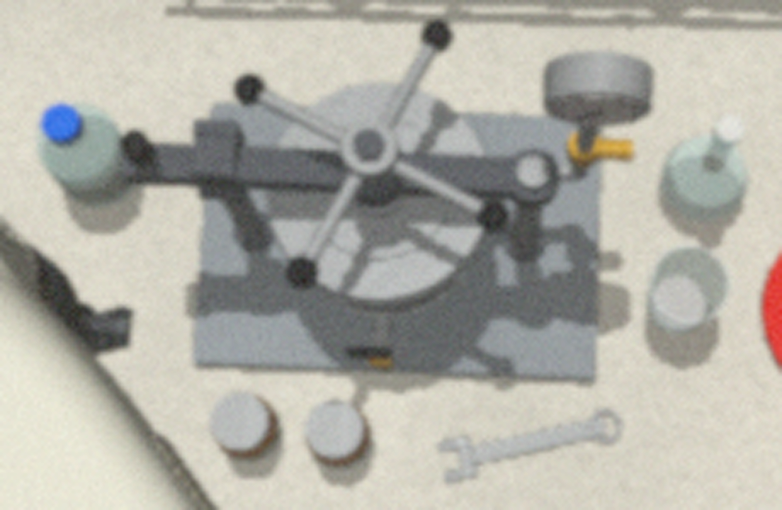

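The bar is in the catch, with the grip at crop (136,146). The knobs are at (436,35), (249,88), (492,215) and (302,271), and the bystanders haven't moved.

Run:
```python
from h import *
np.set_printoptions(precision=4,suppress=True)
K=np.array([plane("top",T(*p),.289)[:2] for p in((436,35),(249,88),(492,215),(302,271))])
c=K.mean(0);print(K,c)
for k in K-c: print(np.hypot(*k),np.arctan2(k[1],k[0]))
print("grip",plane("top",T(136,143),.294))
```

```text
[[0.6694 0.0542]
 [0.6231 0.1965]
 [0.5269 0.008 ]
 [0.4803 0.1495]] [0.5749 0.102 ]
0.10586380259255282 -0.46899202931987666
0.10598512544399245 1.0989718892780767
0.10560240145958105 -2.0428081813773993
0.1058457871592958 2.6762170289144027
grip [0.5757 0.2791 0.294 ]
```

Emit:
drive_tool --rows "0 -39.4 18 0 0; 0 -39.4 18 0 0; 0 -39.4 18 0 0; 0 -39.4 18 0 0; 0 -39.4 18 0 0; 0 0 0 0 -0.145; 0 0 0 0 -0.145; 0 0 0 0 -0.145; 0 0 0 0 -0.145; 0 0 0 0 -0.145; 0 0 0 0 -0.145; 0 0 0 0 -0.145"

```text
clock: 5.7
eef_pos: [0.497, 0.1047, 0.35]
tool_rot: [0.278, 0.961, -0.001, -0.001]
ft_force: [-1.5, 0.4, -0.1]
grip_width: 0.0001
```

Emit:
drive_tool --rows "0 0 0 0 -0.125; 0 0 0 0 -0.125; 0 0 0 0 -0.125; 0 0 0 0 -0.125; 0 0 0 30 0; 0 0 0 30 0; 0 0 0 28 0; 0 0 0 0 0"

```text
clock: 6.5
eef_pos: [0.494, 0.1043, 0.2582]
tool_rot: [0.035, 0.999, -0.002, -0.005]
ft_force: [-0.1, 0.2, -0.6]
grip_width: -0.0001
```

```bash
cat >> s.py <<'E'
d=p[:2]-np.array([.575,.102]);r=np.hypot(*d);ph=np.arctan2(d[1],d[0])%(2*np.pi)
t=np.array([np.sin(ph),-np.cos(ph)]);Ft=-o["ft_force"][:2]@t
print("r %.4f phi %.3f psi %.3f Ft %.2f torque %.2f Fr %.2f"%(r,ph,np.arctan2(M[1,0],M[0,0])%(2*np.pi),Ft,Ft*r,o["ft_force"][:2]@d/r))
E
python3 s.py
```

```text
t 6.5 p [0.494  0.1043 0.2582] psi 3.072 j [ 0.2083  0.2498  0.0868  1.4191 -0.0004 -1.293 ] F [-0.1344  0.1765 -0.5991] Ftool [0.1399 0.1688 0.6   ]
r 0.0810 phi 3.114 psi 3.072 Ft -0.17 torque -0.01 Fr 0.14
```

Emit:
drive_tool --rows "0 -3 0 -6 0; 0 -0.8 10.9 0 0.14; 0 -0.8 10.9 0 0.14; 0 -0.8 10.9 0 0.14; 0 -0.8 10.9 0 0.14; 0 -0.8 10.9 0 0.14; 0 -0.8 10.9 0 0.14"

```text
clock: 7.2
eef_pos: [0.5303, 0.1611, 0.2716]
tool_rot: [0.441, 0.897, -0.001, 0.001]
ft_force: [-2.3, -4.4, -1.4]
grip_width: -0.0001
```

```bash
python3 s.py
```

```text
t 7.2 p [0.5303 0.1611 0.2716] psi 2.227 j [ 0.2961  0.3385  0.2427  1.4748 -0.0021 -0.3602] F [-2.3126 -4.4318 -1.4052] Ftool [-2.0971 -4.5356  1.4122]
r 0.0741 phi 2.218 psi 2.227 Ft 4.52 torque 0.33 Fr -2.14
```

Emit:
drive_tool --rows "0 1 10.9 2 0.14; 0 0 10.9 2 0.14; 0 0 10.9 2 0.14; 0 -0.5 10.9 0 0.14; 0 -0.5 10.9 0 0.14; 0 -0.5 10.9 0 0.14; 0 -0.5 10.9 0 0.14; 0 -0.5 10.9 0 0.14; 0 -0.5 10.9 0 0.14; 0 -0.5 10.9 0 0.14; 0 0 0 0 0"

```text
clock: 8.3
eef_pos: [0.6307, 0.1621, 0.2653]
tool_rot: [0.915, 0.404, 0.001, 0.0]
ft_force: [0.4, -0.1, 0.7]
grip_width: -0.0004
```

```bash
python3 s.py
```

```text
t 8.3 p [0.6307 0.1621 0.2653] psi 0.833 j [ 0.2517  0.5519  0.5558  1.5718 -0.0002  0.9898] F [ 0.4286 -0.0517  0.7453] Ftool [ 0.2518  0.3532 -0.7441]
r 0.0819 phi 0.824 psi 0.833 Ft -0.35 torque -0.03 Fr 0.25
```

Emit:
drive_tool --rows "0 -0.8 10.9 0 0.14; 0 -0.8 10.9 0 0.14; 0 -0.8 10.9 0 0.14; 0 0 0 0 0; 0 0 -6 0 0; 0 0 0 -30 0; 0 0 0 -30 0; 0 0 0 -20 0; 0 -39 5 0 0; 0 -39 5 0 0; 0 -39 5 0 0; 0 -38 5 0 0"

```text
clock: 9.5
eef_pos: [0.51, 0.0612, 0.3443]
tool_rot: [0.978, 0.208, 0.001, 0.0]
ft_force: [0.1, 1.3, 1.9]
grip_width: -0.0001
```

Emit:
drive_tool --rows "0 0 0 0 -0.145; 0 0 0 0 -0.145; 0 0 0 0 -0.145; 0 0 0 0 -0.145; 0 0 0 0 -0.145; 0 0 0 0 -0.145; 0 0 0 0 -0.145; 0 0 0 0 -0.145; 0 0 0 0 -0.145; 0 0 0 0 -0.145; 0 0 0 0 -0.145; 0 0 0 0 -0.145"

```text
clock: 10.7
eef_pos: [0.5114, 0.0618, 0.3446]
tool_rot: [0.469, 0.883, 0.0, 0.001]
ft_force: [-0.4, 0.4, 0.2]
grip_width: 0.0001
```

Emit:
drive_tool --rows "0 0 0 0 -0.145; 0 0 0 0 -0.145; 0 0 0 0 -0.145; 0 0 0 0 -0.145; 0 0 0 0 -0.145; 0 0 0 0 -0.145; 0 0 0 0 -0.145; 0 0 0 0 -0.145; 0 0 0 0 -0.145; 0 0 0 0 -0.145; 0 0 0 0 -0.145; 0 0 0 0 0"

```text
clock: 11.9
eef_pos: [0.5114, 0.0618, 0.3445]
tool_rot: [-0.301, 0.954, -0.0, 0.001]
ft_force: [0.3, -0.1, -0.5]
grip_width: 0.0001
```

```bash
python3 s.py
python3 - <<'E'
from workcell import bot
import cv2,numpy as np
b=bot.camera("side")["image"][80:260,250:410,::-1];b=cv2.resize(b,None,fx=3.3,fy=3.3,interpolation=cv2.INTER_CUBIC)
cv2.imwrite("pics/s2.png",b)
E
```

```text
t 11.9 p [0.5114 0.0618 0.3445] psi -2.531 j [ 0.1204  0.2547  0.3144  1.629  -0.0002 -2.0612] F [ 0.269  -0.0835 -0.5092] Ftool [-0.1719 -0.2222  0.5096]
r 0.0752 phi 3.705 psi 3.752 Ft 0.21 torque 0.02 Fr -0.18
```

View pics/s2.png

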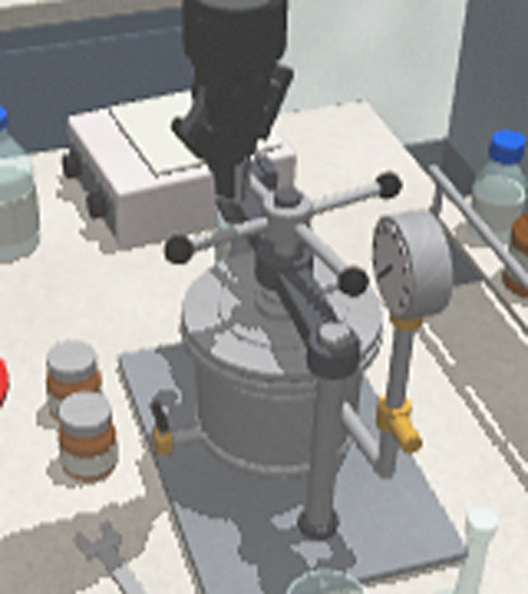

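The tool now stands above the front-right quadrant. Three knobs are visible: front (179,248), back (388,184) and right (353,281). The vessel's surroundings are undisturbed.

Run:
```python
from h import *
for p in((179,248),(388,184),(353,281)):
    k=plane("side",(250+p[0]/3.3,80+p[1]/3.3),.286)[:2]-[.575,.102];print(k,np.hypot(*k),np.arctan2(k[1],k[0])%6.283)
```

```text
[-0.10279486 -0.0191285 ] 0.10455946751726719 3.3253872096257777
[0.10481519 0.01943614] 0.10660200503163228 0.1833499248958822
[ 0.0194941  -0.10533027] 0.10711902743511077 4.895208916172894
```

Emit:
drive_tool --rows "0 0 0 30 0; 0 3 0 30 0; 0 0 0 19 0; 0 0 0 0 0; 0 -0.6 10.9 0 0.14; 0 -0.6 10.9 0 0.14; 0 -0.6 10.9 0 0.14; 0 -0.6 10.9 0 0.14; 0 -0.6 10.9 0 0.14; 0 -0.6 10.9 0 0.14; 0 -0.6 10.9 0 0.14; 0 -0.6 10.9 0 0.14"

```text
clock: 13.15
eef_pos: [0.5036, 0.1417, 0.2657]
tool_rot: [0.257, 0.966, -0.001, 0.0]
ft_force: [-1.3, -4.0, -2.0]
grip_width: -0.0004
```

```bash
python3 s.py
```

```text
t 13.15 p [0.5036 0.1417 0.2657] psi 2.622 j [ 0.2756  0.2763  0.1415  1.4369 -0.0022 -0.7755] F [-1.2821 -4.0377 -2.0177] Ftool [-0.8905 -4.1369  2.0275]
r 0.0817 phi 2.634 psi 2.622 Ft 4.15 torque 0.34 Fr -0.84
```

Emit:
drive_tool --rows "0 -1.3 10.9 0 0.14; 0 -1.3 10.9 0 0.14; 0 -1.3 10.9 0 0.14; 0 -1.3 10.9 0 0.14; 0 -0.4 5.5 0 0.07; 0 -0.4 5.5 0 0.07"

```text
clock: 13.75
eef_pos: [0.5454, 0.1764, 0.2654]
tool_rot: [0.571, 0.821, -0.0, -0.001]
ft_force: [-4.1, 0.4, -1.3]
grip_width: 0.0
```

```bash
python3 s.py
```

```text
t 13.75 p [0.5454 0.1764 0.2654] psi 1.926 j [ 0.3119  0.3814  0.2888  1.4803  0.0019 -0.0437] F [-4.1472  0.4385 -1.294 ] Ftool [ 1.8524 -3.7326  1.3051]
r 0.0801 phi 1.949 psi 1.926 Ft 3.69 torque 0.30 Fr 1.94
```

Emit:
drive_tool --rows "0 -0.5 5.5 0 0.07; 0 -0.5 5.5 0 0.07; 0 -0.4 3 0 0.04"

```text
clock: 14.05
eef_pos: [0.5594, 0.1794, 0.2655]
tool_rot: [0.642, 0.767, 0.0, -0.001]
ft_force: [-3.5, 1.4, -1.1]
grip_width: 0.0001
```

```bash
python3 s.py
```

```text
t 14.05 p [0.5594 0.1794 0.2655] psi 1.747 j [0.3093 0.4112 0.3334 1.4942 0.0022 0.1328] F [-3.5014  1.4039 -1.0631] Ftool [ 1.9946 -3.199   1.0721]
r 0.0790 phi 1.769 psi 1.747 Ft 3.16 torque 0.25 Fr 2.07
```

Emit:
drive_tool --rows "0 -0.5 5.5 0 0.07; 0 -0.5 5.5 0 0.07; 0 -0.3 3 0 0.04"

```text
clock: 14.35
eef_pos: [0.5736, 0.18, 0.2656]
tool_rot: [0.708, 0.706, 0.0, -0.001]
ft_force: [-3.2, 3.5, -1.3]
grip_width: 0.0001
```

Emit:
drive_tool --rows "0 -0.5 5.5 0 0.07; 0 -0.5 5.5 0 0.07; 0 -0.3 3 0 0.04"

```text
clock: 14.65
eef_pos: [0.5877, 0.1781, 0.2656]
tool_rot: [0.769, 0.639, 0.0, -0.001]
ft_force: [-1.8, 4.4, -1.2]
grip_width: 0.0001
```

Emit:
drive_tool --rows "0 3 -3 0 0.12; 0 0 0 0 0.12; 0 1 5.4 0 0; 0 1 5.4 0 0.07; 0 1 5.4 0 0.07"

```text
clock: 15.15
eef_pos: [0.6016, 0.1763, 0.2663]
tool_rot: [0.875, 0.483, 0.0, -0.001]
ft_force: [-3.4, 1.4, 1.9]
grip_width: -0.0001
```

```bash
cat >> s.py <<'E'
ps=np.arctan2(M[1,0],M[0,0]);e=np.array([np.cos(ps),np.sin(ps)]);n=np.array([e[1],-e[0]]);F=-o["ft_force"][:2]
pc=d+.011*n;print("spoke-frame rho %.4f off %.4f Fn %.2f Fs %.2f torque(mid,in,out) "%(d@e,-d@n,F@n,F@e),[round(-float(np.cross(pc+k*e,F)),2) for k in(0,-.0145,.0145)])
E
python3 s.py 2>/dev/null
```

```text
t 15.15 p [0.6016 0.1763 0.2663] psi 1.009 j [0.2845 0.4968 0.4682 1.5415 0.0013 0.8461] F [-3.3806  1.4003  1.9222] Ftool [-0.6126 -3.6081 -1.9211]
r 0.0789 phi 1.227 psi 1.009 Ft 3.65 torque 0.29 Fr 0.18
spoke-frame rho 0.0770 off 0.0171 Fn 3.61 Fs 0.62 torque(mid,in,out)  [0.28, 0.23, 0.33]
```

Emit:
drive_tool --rows "0 1 5.4 0 0.07; 0 1 5.4 0 0.07; 0 0.6 3 0 0.04"

```text
clock: 15.45
eef_pos: [0.6145, 0.1703, 0.266]
tool_rot: [0.915, 0.403, 0.0, -0.001]
ft_force: [-2.9, 2.7, 1.9]
grip_width: -0.0003
```

```bash
python3 s.py 2>/dev/null|tail -1
```

```text
spoke-frame rho 0.0770 off 0.0170 Fn 3.98 Fs -0.05 torque(mid,in,out)  [0.31, 0.25, 0.36]
```

Emit:
drive_tool --rows "0 1 5.4 0 0.07; 0 1 5.4 0 0.07; 0 0.6 3 0 0.04"

```text
clock: 15.75
eef_pos: [0.6258, 0.1623, 0.2657]
tool_rot: [0.948, 0.319, 0.0, -0.001]
ft_force: [-3.6, 1.5, 0.8]
grip_width: -0.0002
```

```bash
python3 s.py 2>/dev/null|tail -1
```

```text
spoke-frame rho 0.0769 off 0.0172 Fn 3.34 Fs 2.00 torque(mid,in,out)  [0.27, 0.22, 0.32]
```

Emit:
drive_tool --rows "0 1 5.4 0 0.07; 0 1 5.4 0 0.07; 0 0.6 3 0 0.04"

```text
clock: 16.05
eef_pos: [0.6356, 0.1523, 0.2655]
tool_rot: [0.973, 0.233, -0.0, -0.001]
ft_force: [-2.5, 2.8, 1.4]
grip_width: 0.0002
```

```bash
python3 s.py 2>/dev/null|tail -1
```

```text
spoke-frame rho 0.0768 off 0.0175 Fn 3.61 Fs 0.93 torque(mid,in,out)  [0.28, 0.23, 0.34]
```

Emit:
drive_tool --rows "0 1 5.4 0 0.07; 0 1 5.4 0 0.07; 0 0.6 3 0 0.04; 0 0 0 0 0"

```text
clock: 16.45
eef_pos: [0.6437, 0.1404, 0.2653]
tool_rot: [0.989, 0.145, 0.0, -0.001]
ft_force: [-2.5, 1.2, -0.6]
grip_width: -0.0003
```

```bash
python3 s.py 2>/dev/null
```

```text
t 16.45 p [0.6437 0.1404 0.2653] psi 0.291 j [0.2143 0.5733 0.5915 1.5887 0.001  1.4942] F [-2.4687  1.1862 -0.6202] Ftool [-2.0249 -1.8438  0.6215]
r 0.0787 phi 0.510 psi 0.291 Ft 2.24 torque 0.18 Fr -1.58
spoke-frame rho 0.0768 off 0.0171 Fn 1.84 Fs 2.02 torque(mid,in,out)  [0.15, 0.13, 0.18]
```

Emit:
drive_tool --rows "0 0 -6 0 0; 0 0 0 -30 0; 0 0 0 -30 0; 0 0 0 -20 0; 0 -38.5 13.2 0 0; 0 -38.5 13.3 0 0; 0 -38.5 13.3 0 0; 0 -38.5 13.2 0 0; 0 0 0 0 -0.143; 0 0 0 0 -0.143; 0 0 0 0 -0.143; 0 0 0 0 -0.143"

```text
clock: 17.65
eef_pos: [0.5097, 0.0511, 0.3456]
tool_rot: [0.907, 0.421, 0.001, 0.001]
ft_force: [0.4, -0.3, -0.7]
grip_width: -0.0001
```

Emit:
drive_tool --rows "0 0 0 0 -0.143; 0 0 0 0 -0.143; 0 0 0 0 -0.143; 0 0 0 0 -0.143; 0 0 0 0 -0.143; 0 0 0 0 -0.143; 0 0 0 0 -0.143; 0 0 0 0 -0.143; 0 0 0 0 -0.143; 0 0 0 0 -0.143; 0 0 0 0 -0.143; 0 0 0 0 -0.143"

```text
clock: 18.85
eef_pos: [0.5098, 0.0513, 0.3453]
tool_rot: [0.275, 0.961, 0.0, 0.001]
ft_force: [-0.3, 0.2, 0.1]
grip_width: 0.0
```

Emit:
drive_tool --rows "0 0 0 0 -0.143; 0 0 0 0 -0.143; 0 0 0 0 -0.143; 0 0 0 0 -0.143; 0 0 0 0 -0.143; 0 0 0 0 -0.137; 0 0 0 0 0"

```text
clock: 19.55
eef_pos: [0.5098, 0.0513, 0.3453]
tool_rot: [-0.144, 0.99, -0.0, 0.001]
ft_force: [0.5, 0.2, -0.2]
grip_width: 0.0002
```

```bash
python3 s.py 2>/dev/null
python3 - <<'E'
from workcell import bot
import cv2,numpy as np
b=bot.camera("side")["image"][80:260,250:410,::-1];b=cv2.resize(b,None,fx=3.3,fy=3.3,interpolation=cv2.INTER_CUBIC)
cv2.imwrite("pics/s3.png",b)
E
```

```text
t 19.55 p [0.5098 0.0513 0.3453] psi -2.853 j [ 0.1006  0.2488  0.3085  1.6289 -0.0006 -1.7588] F [ 0.4783  0.2287 -0.1733] Ftool [-0.5233  0.0833  0.174 ]
r 0.0826 phi 3.802 psi 3.430 Ft 0.11 torque 0.01 Fr -0.52
spoke-frame rho 0.0770 off 0.0300 Fn -0.08 Fs 0.52 torque(mid,in,out)  [0.0, 0.0, 0.0]
```

View pics/s3.png

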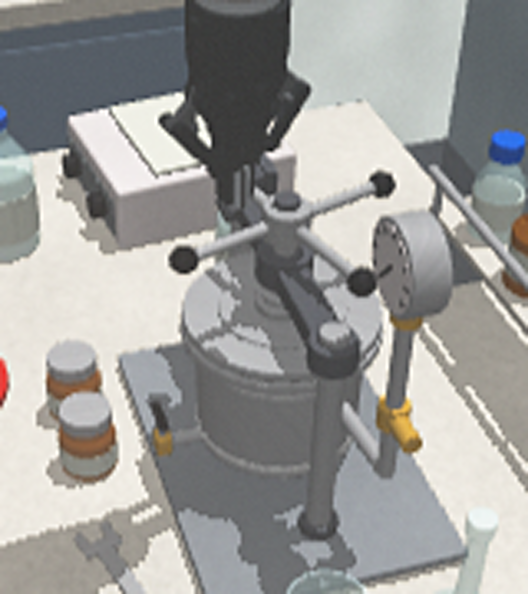

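The front spoke's knob at (183,260) agrees with the expected 3.43 rad. The foot is now close to the boss, and the bar and jars are where they should be.

Emit:
drive_tool --rows "0 0 0 30 0; 0 0 0 30 0; 0 0 0 20 0; 0 0 0 0 0; 0 0 8 0 0; 0 0 5 0 0; 0 1 5.4 0 0.07"

```text
clock: 20.3
eef_pos: [0.5043, 0.0686, 0.2664]
tool_rot: [-0.107, 0.994, -0.001, 0.002]
ft_force: [0.8, -2.6, -0.5]
grip_width: 0.0002
```

```bash
python3 s.py 2>/dev/null
```

```text
t 20.3 p [0.5043 0.0686 0.2664] psi -2.926 j [ 0.1363  0.2436  0.0999  1.4235 -0.0019 -1.6497] F [ 0.759  -2.5677 -0.4966] Ftool [-0.1914 -2.6695  0.5031]
r 0.0782 phi 3.583 psi 3.357 Ft 2.65 torque 0.21 Fr 0.41
spoke-frame rho 0.0762 off 0.0175 Fn 2.67 Fs 0.19 torque(mid,in,out)  [0.2, 0.17, 0.24]
```

Emit:
drive_tool --rows "0 1 5.4 0 0.07; 0 1 5.4 0 0.07"

```text
clock: 20.5
eef_pos: [0.5002, 0.0785, 0.2663]
tool_rot: [-0.037, 0.999, -0.001, 0.002]
ft_force: [1.2, -3.9, -1.6]
grip_width: 0.0001
```

```bash
python3 s.py 2>/dev/null|tail -1
```

```text
spoke-frame rho 0.0763 off 0.0179 Fn 3.93 Fs 0.95 torque(mid,in,out)  [0.31, 0.25, 0.36]
```

Emit:
drive_tool --rows "0 1 5.4 0 0.07; 0 1 5.4 0 0.07"

```text
clock: 20.7
eef_pos: [0.4974, 0.0892, 0.2661]
tool_rot: [0.033, 0.999, -0.001, 0.001]
ft_force: [-0.2, -3.6, -0.6]
grip_width: -0.0003
```

```bash
python3 s.py 2>/dev/null|tail -1
```

```text
spoke-frame rho 0.0766 off 0.0179 Fn 3.59 Fs 0.05 torque(mid,in,out)  [0.28, 0.22, 0.33]
```

Emit:
drive_tool --rows "0 1 5.4 0 0.07; 0 1 5.4 0 0.07"

```text
clock: 20.9
eef_pos: [0.4962, 0.1, 0.2659]
tool_rot: [0.103, 0.995, -0.001, 0.001]
ft_force: [-1.4, -5.0, -0.7]
grip_width: 0.0001
```

```bash
python3 s.py 2>/dev/null|tail -1
```

```text
spoke-frame rho 0.0768 off 0.0181 Fn 5.21 Fs -0.30 torque(mid,in,out)  [0.4, 0.32, 0.47]
```

Emit:
drive_tool --rows "0 0.6 3 0 0.04; 0 0 0 0 0"

```text
clock: 21.1
eef_pos: [0.4961, 0.1032, 0.2658]
tool_rot: [0.121, 0.993, -0.001, 0.001]
ft_force: [-0.6, -3.7, 0.4]
grip_width: 0.0003
```

```bash
python3 s.py 2>/dev/null|tail -1
```

```text
spoke-frame rho 0.0769 off 0.0178 Fn 3.69 Fs 0.33 torque(mid,in,out)  [0.29, 0.23, 0.34]
```

Emit:
drive_tool --rows "0 0.8 4.5 0 0.06; 0 0.8 4.5 0 0.06"

```text
clock: 21.3
eef_pos: [0.4962, 0.1109, 0.2657]
tool_rot: [0.182, 0.983, -0.002, 0.0]
ft_force: [-2.8, -8.4, 1.6]
grip_width: -0.0002
```

```bash
python3 s.py 2>/dev/null|tail -1
```

```text
spoke-frame rho 0.0768 off 0.0198 Fn 8.84 Fs 0.34 torque(mid,in,out)  [0.68, 0.55, 0.81]
```

Emit:
drive_tool --rows "0 0 1.5 0 -0.03; 0 0 0 0 0"

```text
clock: 21.5
eef_pos: [0.4969, 0.1122, 0.2657]
tool_rot: [0.165, 0.986, -0.002, 0.0]
ft_force: [-2.3, -7.3, 1.5]
grip_width: 0.0001
```

```bash
python3 s.py 2>/dev/null
```

```text
t 21.5 p [0.4969 0.1122 0.2657] psi 2.809 j [ 0.2245  0.2482  0.1042  1.4275 -0.0042 -1.0139] F [-2.3041 -7.2933  1.5486] Ftool [-0.2041 -7.652  -1.5177]
r 0.0788 phi 3.012 psi 2.809 Ft 7.53 torque 0.59 Fr 1.34
spoke-frame rho 0.0772 off 0.0159 Fn 7.65 Fs 0.20 torque(mid,in,out)  [0.59, 0.48, 0.7]
```

Emit:
drive_tool --rows "0 0.4 2 0 0.015; 0 0.4 2 0 0.015; 0 0 0 0 0"

```text
clock: 21.8
eef_pos: [0.4974, 0.1154, 0.2658]
tool_rot: [0.181, 0.984, -0.003, 0.001]
ft_force: [-3.1, -9.5, 2.3]
grip_width: -0.0005
```

```bash
python3 s.py 2>/dev/null|tail -1
```

```text
spoke-frame rho 0.0773 off 0.0151 Fn 9.97 Fs 0.44 torque(mid,in,out)  [0.77, 0.63, 0.92]
```

Emit:
drive_tool --rows "0 0.4 2 0 0.03; 0 0.3 1.5 0 0.03; 0 0 0 0 0"

```text
clock: 22.1
eef_pos: [0.4977, 0.1185, 0.2657]
tool_rot: [0.211, 0.978, -0.003, 0.0]
ft_force: [-3.8, -10.8, 2.8]
grip_width: -0.0002
```

```bash
python3 s.py 2>/dev/null|tail -1
```

```text
spoke-frame rho 0.0772 off 0.0168 Fn 11.38 Fs 0.97 torque(mid,in,out)  [0.88, 0.72, 1.05]
```

Emit:
drive_tool --rows "0 0.4 2.2 0 0.02; 0 0 0 0 0; 0 0 0 0 0"

```text
clock: 22.4
eef_pos: [0.4981, 0.1204, 0.2657]
tool_rot: [0.22, 0.975, -0.003, 0.0]
ft_force: [-4.8, -11.4, 2.8]
grip_width: -0.0
```

```bash
python3 s.py 2>/dev/null|tail -1; sleep 0; python3 s.py 2>/dev/null | tail -1
```

```text
spoke-frame rho 0.0773 off 0.0164 Fn 12.32 Fs 0.59 torque(mid,in,out)  [0.96, 0.78, 1.13]
spoke-frame rho 0.0773 off 0.0164 Fn 12.32 Fs 0.59 torque(mid,in,out)  [0.96, 0.78, 1.13]
```

Emit:
drive_tool --rows "0 0 -4 0 0; 0 0 -8 0 0; 0 0 0 -30 0; 0 0 0 -40 0; 0 0 0 -40 0; 0 45 0 0 0; 0 45 0 0 0; 0 45 0 0 0; 0 30 0 0 0; 0 0 0 0 0; 0 0 0 0 0"

```text
clock: 23.5
eef_pos: [0.3447, 0.1841, 0.3756]
tool_rot: [0.218, 0.976, 0.001, 0.001]
ft_force: [-0.1, 0.2, -1.0]
grip_width: 0.0
```

```bash
python3 s.py|head -1
python3 - <<'E'
from workcell import bot
import cv2,numpy as np
a=bot.camera("top")["image"][125:275,185:415,::-1];a=cv2.convertScaleAbs(cv2.resize(a,None,fx=2.4,fy=2.4,interpolation=cv2.INTER_CUBIC),alpha=1.8)
b=bot.camera("side")["image"][80:305,240:450,::-1];b=cv2.resize(b,(int(210*1.1),int(225*1.6)));b=cv2.resize(bot.camera("side")["image"][100:280,250:410,::-1],(213,240),interpolation=cv2.INTER_CUBIC)
w=np.zeros((360,552+236,3),np.uint8);w[:,:552]=a[:360];w[:240,560:773]=b
cv2.imwrite("pics/f.png",w)
E
```

```text
t 23.5 p [0.3447 0.1841 0.3756] psi 2.701 j [ 0.4902  0.0018  0.1004  1.6664  0.0003 -0.6401] F [-0.0673  0.1626 -0.9986] Ftool [0.1317 0.1158 0.9987]s.py:11: DeprecationWarning: Arrays of 2-dimensional vectors are deprecated. Use arrays of 3-dimensional vectors instead. (deprecated in NumPy 2.0)
  pc=d+.011*n;print("spoke-frame rho %.4f off %.4f Fn %.2f Fs %.2f torque(mid,in,out) "%(d@e,-d@n,F@n,F@e),[round(-float(np.cross(pc+k*e,F)),2) for k in(0,-.0145,.0145)])
```

View pics/f.png

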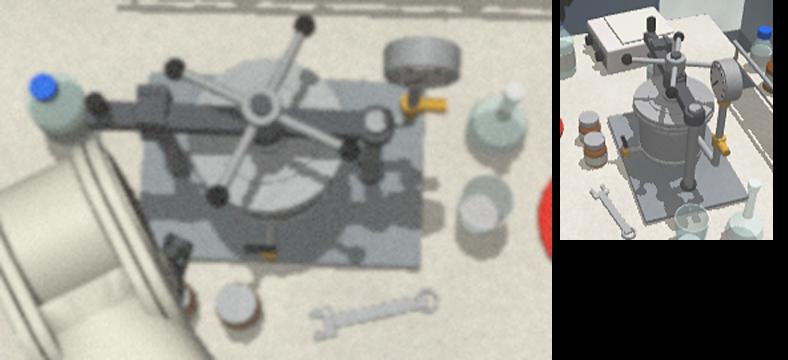

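The bar grip at (96,105) is in the same place as when the bar was first home. The jars, spanner, bottle, beaker and flask haven't moved, and the robot is clear.

```bash
python3 -c "
from workcell import bot
print(bot.job_done())"
```

```text
the job is handed in; nothing more can be done
None
```

The job is done and handed in at about 24 s of the 67 s allowed. I pushed the clamp bar home until it met the hard stop: 17 N of push gave no further movement. I then wound the screw down about 6.1 rad in three strokes, and the lid contact came at about 5.9–6.0 rad.

**Tightness:** The last reading was about 12.3 N at 77 mm out on the spoke, roughly 0.96 N m. Depending on where the finger touched the spoke, the true value could be 0.8 to 1.1 N m, against the 1 N m asked for.

**Final checks:** The last pictures show the bar still in its catch and the spanner and glassware where they stood. One jar is partly hidden by the arm in the top view, but the side view shows both standing. I checked the lid by eye only, and it looks in place. The robot was clear of everything, and no check failed.

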